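Find the blind hole of the frame jig with its locating pin

ROBOT

A 7-joint arm with a two-finger parallel gripper is mounted at the origin on the work surface. World frame = base frame: x ahead of the robot, y to its left, z up, the work surface at z = 0. Lengths are in m, angles in rad, forces in N, time in s.
With the tool pointing down it reaches from about 0.425 to 0.875 m from the base axis. Payload 4.7 kg.
Tool frame: the origin (TCP) lies on the centre line of the jaws, within the pads' length; the fingertips stand 14 mm ahead of it and the grasp point (between the pads) lies 5 mm behind it; z points along the fingers, y is the line along which they close (so a half turn about z gives the same grasp; the last joint's range is limited). The gripper opens to 87 mm and grips with 3 to 60 N. Pads are 19 mm wide; open, the fingers measure 117 mm over their backs; the gripper's body (75 mm by 190 mm) begins 51 mm behind the grasp point.
Start: joints at [1.326, 0.321, -0.07, 1.45, 0.023, 1.371, -0.057], TCP at [0.166, -0.628, 0.237] pointing down, gripper open.
Joint ranges: [-2.86, 2.86], [-0.3, 2.09], [-1.38, 1.24], [0.06, 2.45], [-1.56, 4.7], [0.09, 2.05], [-2.69, 2.69]. Speed limits (rad/s): [2.57, 2.57, 3.14, 3.14, 3.14, 3.14, 3.14].

INTERFACE

Orientations are given as a rotation vector (axis times angle).
In Python, from bench import * gives the robot as it stands.
- The arm moves only by the shell command python3 -m jog 'ROWS' [FORCE]. ROWS is JSON, a list of rows, each an object of numbers: "claw": the finger opening in mm, from 0 to 87; "dx", "dy", "dz": the shift along the tool's x, y, z in mm; "spin": the turn about the tool's z in degrees. In form: [{"claw": .., "dx": .., "dy": .., "dz": .., "spin": ..}, ...]. A call has 1 to 20 rows; each row is the pose to reach, as a shift and turn from the pose commanded when the call began, along the tool's axes at that moment; what a row does not reach only later rows make up. A row lasts 1/12 s, in which the tool goes at most 41.7 mm and 7.16 degrees, less where a joint would pass 70% of its speed; a pose out of reach is approached as far as the arm can. A call with a gripper value outside its range is refused whole. The fingers move at their own pace and stop on an object; FORCE is the grip in N (left out, the last holds). Time passes only in rows, so rows that repeat a pose let the fingers close. It gives the time, the measured TCP pose, the force, the opening and the grip force at its end, in the units of the state.
- get_state(): the state, without advancing time (a new reading comes with each control period).
- get_image(name): name is "side" or "top"; returns a dict with "frame" (400x640x3 uint8, red, green, blue), "depth" (400x640 float32, m along the optical axis (not along the pixel's ray), 0 where there is no reading), "K" (3x3 intrinsics, pixels), "T" (4x4, takes a point from camera to world coordinates). Camera axes: x right, y down, z forward; pixel columns grow to the right and rows downward; lengths in m; the calibration is good to about 2 mm. A picture is of the moment at which its call begins.
- close_job(): hands the job in; it is judged then, once.
The state is a dict: "time": time; "joint_positions": joint angles; "qd": joint speeds; "joint_torque": joint torques, N m; "position": TCP position; "tool_rot": TCP orientation; "ft_force": force on the tool from outside, world axes, zero at the start; "torque": the same for the moment, N m; "grip_width": opening from 0.0 (shut) to 1.0 (fully open); "grip_force": force on a finger pad.
Only numpy, scipy, OpenCV 4.12 (cv2) and the standard library are available. Lean on these libraries where they do the work, as an engineer would, in place of code of your own. Each camera call takes 0.05 s, during which the arm holds its last target. There are 200 camera calls.

TASK

Take the steel locating pin out of its black stand and fit it into the unmarked blind hole of the aluminium frame jig: touch its tip down lightly on the bare plate close to either end jaw, then slide it gently along the plate's centre line until it drops into the hole, and push it fully home so that its collar sits on the plate. Leave it standing upright there, released; never press hard on the jig, and leave the other things on the shelf where they lie.

Things in the scene. Friction and masses are not known exactly. Their poses are not given: they have to be found in the camera images.
- plate (a point): Middle of the top face of the fixed jig's bare aluminium plate, 26 mm above the shelf. z is up, y runs along the plate's centre line. The blind hole lies on that line (x = 0) at an unknown place between y = -20 and +20 mm, different each time; it is 9.5 mm wide and 21 mm deep, with a 1 mm chamfer at its mouth.
- jig: The jig: a fixed plain aluminium block 70 mm wide (x) and 194 mm long (y) on a 94 x 214 x 5 mm foot; origin at the centre of its underside, axes as plate. The bare plate reaches from y = -55 to +55 mm; beyond it at each end is a 42 mm long end jaw, raised 4 mm, with screw heads. Rigid; over 20 N from the pin or the gripper spoils it.
- pin_head (a point): Centre of the steel pin's round head, 39 mm above its tip; z points from tip to head. The head, to be gripped, is 14 mm in diameter and 36 mm tall (21 to 57 mm above the tip). Below it a collar 20 mm across, 3 mm thick (18 to 21 mm above the tip).
- pin_tip (a point): Centre of the pin's flat nose, its lowest point. The shank below the collar is 8 mm in diameter and 18 mm long; its last 5 mm taper to the nose, 4 mm across.
- pin: The pin, 57 mm long, about 50 g; origin at the tip, z along it to the head. At the start it stands upright in the stand, its collar resting on the stand's top.
- stand: Fixed black plastic block 56 x 56 x 24 mm with one loose 12 mm hole in its middle that holds the pin; origin at the centre of its underside.
- phone_frame: bare silver aluminium phone frame, a shallow 72 x 148 x 7 mm tray lying flat; bystander; origin at the centre of its underside
- battery0: grey phone battery pack, 45 x 85 x 6 mm, lying flat; bystander; origin at the centre of its underside
- battery1: second grey battery pack, 45 x 85 x 6 mm; bystander; origin at the centre of its underside
- spudger: yellow plastic spudger, a 150 x 12 x 6 mm strip lying flat; bystander; origin at the centre of its underside
- tin: round brass standoff tin with a dented lid, 63 mm across, 33 mm high; bystander; origin at the centre of its underside
- driver: screwdriver 150 mm long lying on its side; bystander; origin at the centre of its underside
Not all that is in view belongs to the job. Leave any brown or pink look-alike of the jig alone.

How it is judged:
By the outcome, as a careful person would: the job done as asked, in the order asked, and still so for the second after the job is handed in, with the robot touching nothing.
It also fails if it takes over 72 s, if anything falls off the work surface, if the arm or the gripper's body presses on something with over 40 N, if the wrist force passes 120 N, or if a joint passes its speed limit or range.

## Working session

There is one attempt and no reset: what is moved stays moved. The work goes in short steps, Python scripts to look and compute and a shell command to move; the robot and the scene stay as the last step left them, time stands still between calls to the robot, and variables do not carry over. Pictures are saved under pics/ and viewed, at most 10 in all, crops included, and the job is handed in when it is done.

```bash
mkdir -p pics; ls
python3 - <<'E'
from bench import *
import cv2,numpy as np
s=get_state();print(s)
for n in("side","top"):
    d=get_image(n);np.savez(f"{n}0.npz",**d);cv2.imwrite(f"pics/{n}0.png",d["frame"][:,:,::-1]);print(n,d["K"].round(1).tolist(),d["T"].round(3).tolist())
E
```

```text
pics
{'time': 0.0, 'joint_positions': array([ 1.32609851,  0.32183637, -0.0700446 ,  1.45170863,  0.02260186,
        1.37077799, -0.05690411]), 'qd': array([ 9.16374283e-04,  1.46946188e-03,  4.01537208e-04,  5.62713075e-05,
        4.61233874e-04, -2.31941193e-03,  1.84512525e-04]), 'joint_torque': array([ 6.79723507e-04, -4.91276479e+01, -4.03655414e-01, -3.12531602e+01,
       -6.39025401e-02,  4.37509152e-02,  1.93398964e-04]), 'position': array([ 0.16613794, -0.62785452,  0.23543561]), 'tool_rot': array([-3.11343587e+00, -4.05122342e-01,  5.69857475e-04]), 'ft_force': array([-0.30064031,  1.42822316,  0.78509396]), 'torque': array([ 0.01081621,  0.0064741 , -0.05464285]), 'grip_force': 0.0, 'grip_width': 0.9987352019140369}
side [[370.2, 0.0, 316.3], [0.0, 370.2, 198.5], [0.0, 0.0, 1.0]] [[-0.878, -0.288, 0.382, 0.02], [-0.478, 0.529, -0.701, 0.82], [-0.0, -0.798, -0.603, 0.829], [0.0, 0.0, 0.0, 1.0]]
top [[440.3, 0.0, 322.2], [0.0, 440.3, 200.6], [0.0, 0.0, 1.0]] [[0.013, -0.991, 0.131, 0.345], [-0.999, -0.017, -0.029, -0.046], [0.031, -0.131, -0.991, 1.372], [0.0, 0.0, 0.0, 1.0]]
```

View pics/top0.png

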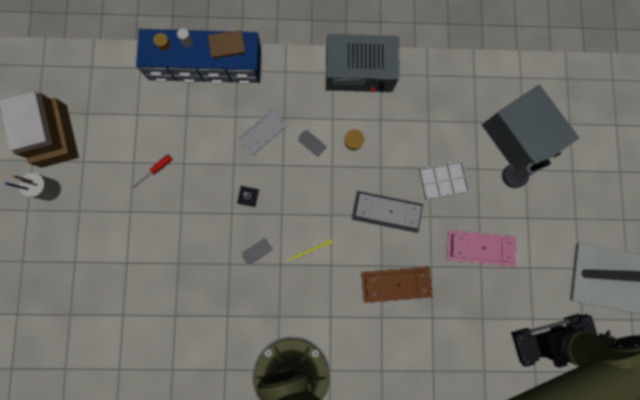

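View pics/side0.png

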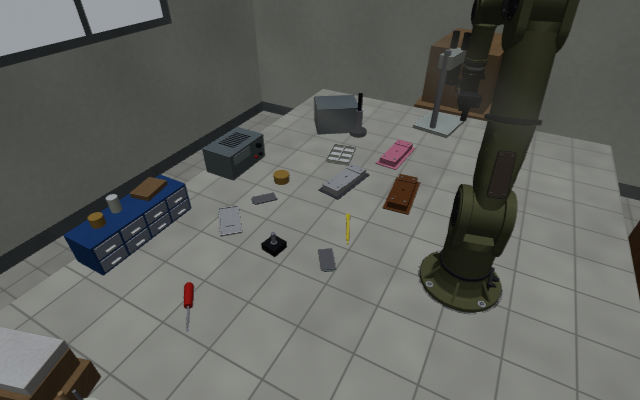

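Top view: the stand with the pin is at (248,196). The silver jig on its dark foot is at (388,211). Its look-alikes are the brown one (397,285), the pink one (481,248), the silver phone frame (262,132) and the white tray (443,180). By its description I choose the silver jig at (388,211). In the side view the pin is at (273,240) and the jig at (344,180). Next is a close crop of both.

```bash
cat > h.py <<'E'
import numpy as np
def ray(d,u,v):
    K,T=d["K"],d["T"]; r=T[:3,:3]@np.array([(u-K[0,2])/K[0,0],(v-K[1,2])/K[1,1],1]); return T[:3,3],r
def atz(d,u,v,z):
    o,r=ray(d,u,v); return o+r*(z-o[2])/r[2]
def cloud(d):
    K,T=d["K"],d["T"]; v,u=np.mgrid[:400,:640]; z=d["depth"]
    P=np.stack([(u-K[0,2])/K[0,0]*z,(v-K[1,2])/K[1,1]*z,z],-1); return P@T[:3,:3].T+T[:3,3]
E
python3 - <<'E'
import numpy as np,cv2
from h import *
t=dict(np.load("top0.npz"));s=dict(np.load("side0.npz"))
def crop(d,x,y,w,h,k): return cv2.resize(d["frame"][y:y+h,x:x+w,::-1],None,fx=k,fy=k,interpolation=cv2.INTER_CUBIC)
a=crop(t,345,185,80,50,5);b=crop(t,228,176,40,50,5);c=crop(s,315,160,80,60,5);e=crop(s,250,220,40,60,5)
cv2.imwrite("pics/crop0.png",np.vstack([np.hstack([a,b]),np.hstack([c,e])]))
P=cloud(t)
for n,(x,y,w,h),lo,hi in(("jig plate",(345,185,85,55),.018,.045),("jig foot+",(345,185,85,55),.003,.045),("stand",(230,178,40,40),.015,.035),("head",(230,178,40,40),.045,.09)):
    q=P[y:y+h,x:x+w].reshape(-1,3);q=q[(q[:,2]>lo)&(q[:,2]<hi)]
    r=cv2.minAreaRect((q[:,:2]*1000).astype(np.float32));print(n,len(q),q.mean(0).round(4),np.median(q[:,2]).round(4),r)
E
```

```text
jig plate 1421 [ 0.4963 -0.2905  0.027 ] 0.0268 ((527.1716918945312, -300.99554443359375), (204.43722534179688, 134.47653198242188), 79.3460693359375)
jig foot+ 2192 [ 0.4951 -0.2909  0.0196] 0.0244 ((494.8768615722656, -291.05450439453125), (170.92068481445312, 267.9599304199219), 0.8325765132904053)
stand 316 [0.5354 0.1446 0.0232] 0.0231 ((536.1705932617188, 145.18304443359375), (57.157501220703125, 56.38825607299805), 80.19087219238281)
head 23 [0.5352 0.1444 0.0606] 0.0611 ((535.2785034179688, 144.59066772460938), (12.037416458129883, 12.04904842376709), 88.62027740478516)
```

View pics/crop0.png

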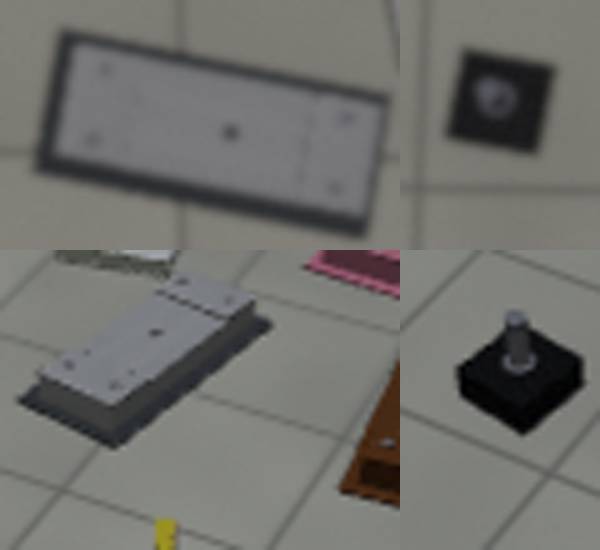

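Crop: the upper row shows the silver jig, its plain hole at about (391,211) in the top image, jaw screws at its ends, and the pin in the black stand at (247,196). The choice of jig holds. Next I fit its pose.

```bash
cat >> h.py <<'E'
from scipy.spatial.transform import Rotation as R
def rows(st,target,yaxis):
    """shift in tool axes (mm) and spin (deg) taking TCP to target with tool y along yaxis (mod 180)"""
    M=R.from_rotvec(st["tool_rot"]).as_matrix(); d=M.T@(np.array(target)-st["position"])*1000
    a=M.T@np.array([*yaxis,0]); s=np.degrees(np.arctan2(-a[0],a[1])); s=(s+90)%180-90
    return d.round(1),round(s,1)
E
python3 - <<'E'
import numpy as np,cv2
from h import *
from bench import get_state
for nm,(x,y,w,h),(sx,sy,sw,sh) in(("top",(345,185,85,55),(230,178,40,40)),("side",(300,150,90,65),(250,220,50,50))):
    d=dict(np.load(nm+"0.npz"));P=cloud(d)
    m=np.zeros((400,640),np.uint8);m[y:y+h,x:x+w]=((P[...,2]>.021)&(P[...,2]<.036))[y:y+h,x:x+w]
    m=cv2.morphologyEx(m,cv2.MORPH_OPEN,np.ones((3,3)))
    n,l,st,_=cv2.connectedComponentsWithStats(m);k=1+st[1:,4].argmax()
    v,u=np.nonzero(l==k)
    q=np.array([atz(d,a,b,.028)[:2] for a,b in zip(u,v)])*1000
    r=cv2.minAreaRect(q.astype(np.float32));print(nm,len(q),r,q.mean(0))
    # dark-foot+block silhouette by image
    s=P[sy:sy+sh,sx:sx+sw].reshape(-1,3)
    for lo,hi in((.018,.03),(.05,.08)):
        qq=s[(s[:,2]>lo)&(s[:,2]<hi)];print("  stand/head",len(qq),qq.mean(0).round(4),qq.min(0).round(4),qq.max(0).round(4))
    # plate height
    c=P[200:222,365:410] if nm=="top" else P[172:188,335:352]
    print("  plate z",np.median(c[...,2]).round(4))
    if nm=="top":
        g=cv2.cvtColor(d["frame"],cv2.COLOR_RGB2GRAY).astype(float)[204:219,383:400];wt=np.clip(np.median(g)-8-g,0,None)
        vv,uu=np.mgrid[204:219,383:400];hu,hv=(wt*uu).sum()/wt.sum(),(wt*vv).sum()/wt.sum();print("hole px",hu,hv,atz(d,hu,hv,.026))
E
```

```text
top 1309 ((496.1194152832031, -290.57940673828125), (194.52157592773438, 70.88411712646484), 79.55921936035156) [ 495.57506096 -290.27489618]
  stand/head 300 [0.536  0.1445 0.0233] [0.504  0.1136 0.0182] [0.5684 0.1766 0.0297]
  stand/head 22 [0.5354 0.1446 0.0613] [0.5292 0.1386 0.0508] [0.5414 0.1506 0.0672]
  plate z 0.0257
hole px 390.66831683168317 211.12376237623764 [ 0.49447509 -0.29716565  0.026     ]
side 553 ((495.6714782714844, -285.593505859375), (203.64407348632812, 77.27416229248047), 79.57152557373047) [ 495.97251096 -280.86584024]
  stand/head 227 [0.5331 0.153  0.0244] [0.5049 0.1179 0.018 ] [0.5686 0.1803 0.0296]
  stand/head 27 [0.5351 0.1495 0.0597] [0.53   0.1433 0.0504] [0.5431 0.1544 0.0674]
  plate z 0.0261
```

Run:
```python
from h import *
from bench import get_state
print(rows(get_state(),(.5355,.1446,.16),(.983,-.181)))
```

```text
(array([ 554.7, -652.1,   76.6]), np.float64(-64.7))
```

```bash
python3 -m jog '[{"claw":60,"dx":420,"dy":-220,"dz":0,"spin":-65},{"claw":60,"dx":420,"dy":-220,"dz":0,"spin":-65},{"claw":60,"dx":420,"dy":-220,"dz":0,"spin":-65},{"claw":60,"dx":420,"dy":-220,"dz":0,"spin":-65},{"claw":60,"dx":420,"dy":-220,"dz":0,"spin":-65},{"claw":60,"dx":420,"dy":-220,"dz":0,"spin":-65},{"claw":60,"dx":420,"dy":-220,"dz":0,"spin":-65},{"claw":60,"dx":420,"dy":-220,"dz":0,"spin":-65},{"claw":60,"dx":420,"dy":-220,"dz":0,"spin":-65},{"claw":60,"dx":420,"dy":-220,"dz":0,"spin":-65},{"claw":60,"dx":420,"dy":-220,"dz":0,"spin":-65},{"claw":60,"dx":420,"dy":-220,"dz":0,"spin":-65},{"claw":60,"dx":420,"dy":-220,"dz":0,"spin":-65},{"claw":60,"dx":420,"dy":-220,"dz":0,"spin":-65}]' 10
python3 - <<'E'
from h import *
from bench import get_state
print(rows(get_state(),(.5355,.1446,.16),(.983,-.181)))
E
```

```text
time: 1.27
position: [0.5164, -0.3072, 0.236]
tool_rot: [-2.406, -2.018, 0.001]
ft_force: [-1.2, -1.4, 0.4]
grip_width: 0.691
grip_force: 0.0
(array([448.2, -59.6,  76.1]), np.float64(0.4))
```

```bash
python3 -m jog '[{"claw":50,"dx":448,"dy":-60,"dz":76,"spin":0},{"claw":50,"dx":448,"dy":-60,"dz":76,"spin":0},{"claw":50,"dx":448,"dy":-60,"dz":76,"spin":0},{"claw":50,"dx":448,"dy":-60,"dz":76,"spin":0},{"claw":50,"dx":448,"dy":-60,"dz":76,"spin":0},{"claw":50,"dx":448,"dy":-60,"dz":76,"spin":0},{"claw":50,"dx":448,"dy":-60,"dz":76,"spin":0},{"claw":50,"dx":448,"dy":-60,"dz":76,"spin":0},{"claw":50,"dx":448,"dy":-60,"dz":76,"spin":0},{"claw":50,"dx":448,"dy":-60,"dz":76,"spin":0},{"claw":50,"dx":448,"dy":-60,"dz":76,"spin":0},{"claw":50,"dx":448,"dy":-60,"dz":76,"spin":0},{"claw":50,"dx":448,"dy":-60,"dz":76,"spin":0},{"claw":50,"dx":448,"dy":-60,"dz":76,"spin":0},{"claw":50,"dx":448,"dy":-60,"dz":76,"spin":0},{"claw":50,"dx":448,"dy":-60,"dz":76,"spin":0}]'
python3 - <<'E'
from h import *
from bench import *
import cv2
st=get_state();print(rows(st,(.5355,.1446,.046),(.983,-.181)),st["ft_force"])
d=get_image("side");f=d["frame"][170:270,220:340,::-1];cv2.imwrite("pics/above.png",cv2.resize(f,None,fx=5,fy=5,interpolation=cv2.INTER_CUBIC))
E
```

```text
time: 2.6
position: [0.5367, 0.1404, 0.1605]
tool_rot: [2.413, 2.01, -0.001]
ft_force: [1.1, 0.1, 0.1]
grip_width: 0.57
grip_force: 0.0
(array([  4. ,  -2. , 114.5]), np.float64(0.0)) [1.10972408 0.059741   0.10925167]
```

View pics/above.png

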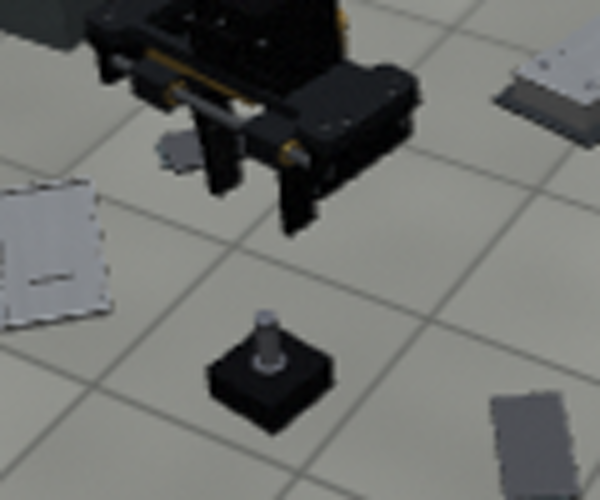

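The open fingers stand above the pin, whose head is at (266,320) in the crop, with clear space around it. I come down in steps.

```bash
python3 -m jog '[{"claw":50,"dx":0,"dy":0,"dz":30,"spin":0},{"claw":50,"dx":0,"dy":0,"dz":50,"spin":0},{"claw":50,"dx":0,"dy":0,"dz":70,"spin":0},{"claw":50,"dx":0,"dy":0,"dz":70,"spin":0},{"claw":50,"dx":0,"dy":0,"dz":70,"spin":0}]'
python3 - <<'E'
from h import *
from bench import *
st=get_state();print(rows(st,(.5355,.1446,.046),(.983,-.181)),st["ft_force"],st["qd"].round(3))
E
```

```text
time: 3.07
position: [0.5356, 0.1422, 0.0901]
tool_rot: [-2.41, -2.013, 0.003]
ft_force: [1.4, 1.4, -0.3]
grip_width: 0.574
grip_force: 0.0
(array([ 2.4, -0.5, 44.1]), np.float64(0.2)) [ 1.43274349  1.43737338 -0.34938064] [-0.001 -0.025 -0.016 -0.04  -0.005 -0.    -0.   ]
```

```bash
python3 -m jog '[{"claw":50,"dx":2,"dy":-0.5,"dz":20,"spin":0},{"claw":50,"dx":2,"dy":-0.5,"dz":35,"spin":0},{"claw":50,"dx":2,"dy":-0.5,"dz":44,"spin":0},{"claw":50,"dx":2,"dy":-0.5,"dz":44,"spin":0},{"claw":50,"dx":2,"dy":-0.5,"dz":44,"spin":0},{"claw":50,"dx":2,"dy":-0.5,"dz":44,"spin":0}]'
python3 -m jog '[{"claw":20},{"claw":16},{"claw":10},{"claw":8},{"claw":8},{"claw":8},{"claw":8},{"claw":8},{"claw":8},{"claw":8}]' 30
```

```text
time: 3.57
position: [0.537, 0.1456, 0.0479]
tool_rot: [2.409, 2.015, 0.003]
ft_force: [-0.4, -0.3, 0.8]
grip_width: 0.573
grip_force: 0.0$[0]: bad value
```

```bash
python3 -m jog '[{"claw":20,"dx":0,"dy":0,"dz":1,"spin":0},{"claw":8,"dx":0,"dy":0,"dz":1,"spin":0},{"claw":8,"dx":0,"dy":0,"dz":1,"spin":0},{"claw":8,"dx":0,"dy":0,"dz":1,"spin":0},{"claw":8,"dx":0,"dy":0,"dz":1,"spin":0},{"claw":8,"dx":0,"dy":0,"dz":1,"spin":0},{"claw":8,"dx":0,"dy":0,"dz":1,"spin":0},{"claw":8,"dx":0,"dy":0,"dz":1,"spin":0},{"claw":8,"dx":0,"dy":0,"dz":1,"spin":0},{"claw":8,"dx":0,"dy":0,"dz":1,"spin":0},{"claw":8,"dx":0,"dy":0,"dz":1,"spin":0}]' 30
```

```text
time: 4.48
position: [0.5361, 0.1454, 0.0456]
tool_rot: [2.41, 2.016, 0.0]
ft_force: [0.6, 0.1, 1.0]
grip_width: 0.147
grip_force: 30.0
```

```bash
python3 -m jog '[{"claw":8,"dx":0,"dy":0,"dz":-15,"spin":0},{"claw":8,"dx":0,"dy":0,"dz":-40,"spin":0},{"claw":8,"dx":0,"dy":0,"dz":-75,"spin":0},{"claw":8,"dx":0,"dy":0,"dz":-90,"spin":0},{"claw":8,"dx":0,"dy":0,"dz":-90,"spin":0},{"claw":8,"dx":0,"dy":0,"dz":-90,"spin":0}]'
python3 - <<'E'
from h import *
from bench import *
st=get_state();u=np.array([.181,.983]);t=np.array([.496,-.2904])-.045*u
print(t,rows(st,(*t,.12),(.983,-.181)),st["ft_force"])
E
```

```text
time: 4.98
position: [0.5363, 0.1454, 0.136]
tool_rot: [2.409, 2.015, 0.001]
ft_force: [-0.1, 0.2, -0.2]
grip_width: 0.151
grip_force: 30.0
[ 0.487855 -0.334635] (array([-481. ,   37.1,   16.1]), np.float64(0.3)) [-0.13047443  0.21870544 -0.22551681]
```

```bash
python3 -m jog '[{"claw":8,"dx":-15,"dy":1,"dz":0,"spin":0},{"claw":8,"dx":-45,"dy":3,"dz":0,"spin":0},{"claw":8,"dx":-80,"dy":6,"dz":0,"spin":0},{"claw":8,"dx":-115,"dy":9,"dz":0,"spin":0},{"claw":8,"dx":-150,"dy":12,"dz":0,"spin":0},{"claw":8,"dx":-185,"dy":14,"dz":0,"spin":0},{"claw":8,"dx":-220,"dy":17,"dz":0,"spin":0},{"claw":8,"dx":-255,"dy":20,"dz":0,"spin":0},{"claw":8,"dx":-290,"dy":23,"dz":0,"spin":0},{"claw":8,"dx":-325,"dy":25,"dz":0,"spin":0},{"claw":8,"dx":-360,"dy":28,"dz":0,"spin":0},{"claw":8,"dx":-395,"dy":31,"dz":0,"spin":0},{"claw":8,"dx":-430,"dy":33,"dz":0,"spin":0},{"claw":8,"dx":-458,"dy":35,"dz":10,"spin":0},{"claw":8,"dx":-474,"dy":37,"dz":16,"spin":0},{"claw":8,"dx":-481,"dy":37,"dz":16,"spin":0},{"claw":8,"dx":-481,"dy":37,"dz":16,"spin":0},{"claw":8,"dx":-481,"dy":37,"dz":16,"spin":0},{"claw":8,"dx":-481,"dy":37,"dz":16,"spin":0},{"claw":8,"dx":-481,"dy":37,"dz":16,"spin":0}]'
python3 - <<'E'
from h import *
from bench import *
import cv2
st=get_state();u=np.array([.181,.983]);t=np.array([.496,-.2904])-.045*u
print(rows(st,(*t,.07),(.983,-.181)),st["ft_force"])
s=get_image("side");p=get_image("top");np.savez("s1.npz",**s)
c=lambda d,x,y,w,h,k:cv2.resize(d["frame"][y:y+h,x:x+w,::-1],(w*k,h*k),interpolation=cv2.INTER_CUBIC)
cv2.imwrite("pics/overjig.png",np.hstack([c(s,300,110,80,110,5),c(p,340,150,78,110,5)]))
E
```

```text
time: 6.65
position: [0.4885, -0.3323, 0.12]
tool_rot: [2.406, 2.02, 0.001]
ft_force: [-0.1, 0.8, -0.2]
grip_width: 0.15
grip_force: 30.0
(array([-2.4, -0.3, 50. ]), np.float64(0.5)) [-0.13884665  0.80790502 -0.1690605 ]
```

View pics/overjig.png

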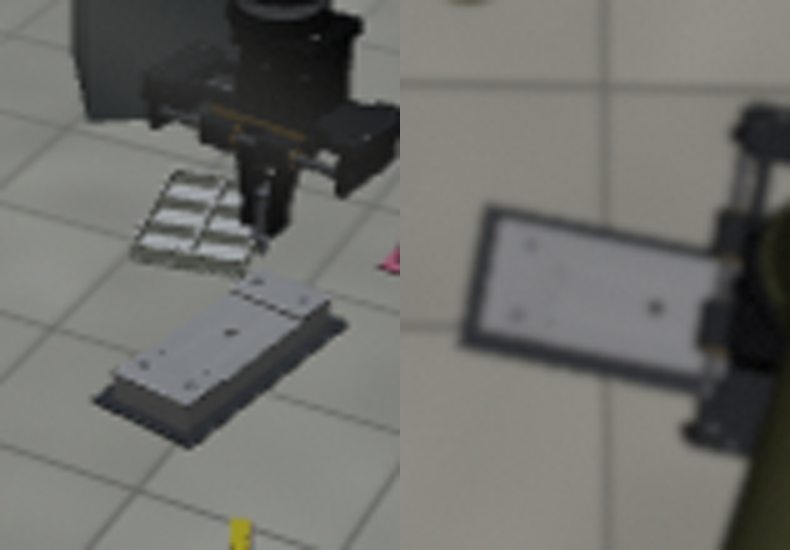

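The pin hangs upright over the far (-y) end of the plate, its tip at about (265,240) in the left crop, and the hole stays visible at (231,332). I lower it close to the plate.

```bash
python3 -m jog '[{"claw":8,"dx":-1.5,"dy":-0.3,"dz":15,"spin":0.3},{"claw":8,"dx":-1.5,"dy":-0.3,"dz":30,"spin":0.3},{"claw":8,"dx":-1.5,"dy":-0.3,"dz":42,"spin":0.3},{"claw":8,"dx":-1.5,"dy":-0.3,"dz":49,"spin":0.3},{"claw":8,"dx":-1.5,"dy":-0.3,"dz":50,"spin":0.3},{"claw":8,"dx":-1.5,"dy":-0.3,"dz":50,"spin":0.3},{"claw":8,"dx":-1.5,"dy":-0.3,"dz":50,"spin":0.3},{"claw":8,"dx":-1.5,"dy":-0.3,"dz":50,"spin":0.3}]'
python3 - <<'E'
from h import *
from bench import *
import cv2
u=np.array([.181,.983]);n=np.array([.983,-.181]);C=np.array([.496,-.2904])
for _ in range(3):
    st=get_state();d=st["position"][:2]-C;print(d@n*1e3,d@u*1e3,st["position"][2],st["ft_force"])
    s=get_image("side")
cv2.imwrite("pics/near.png",cv2.resize(s["frame"][140:215,310:400,::-1],None,fx=8,fy=8,interpolation=cv2.INTER_CUBIC))
# where the nominal tip and the plate centreline project
K,T=s["K"],s["T"]
for p in ([*st["position"][:2],st["position"][2]-.0396],[*(C-.055*u),.026],[*(C+.0*u),.026]):
    q=K@(T[:3,:3].T@(np.array(p)-T[:3,3]));print(q[:2]/q[2],(q[:2]/q[2]-[310,140])*8+3.5)
E
```

```text
time: 7.42
position: [0.4875, -0.3363, 0.0705]
tool_rot: [2.414, 2.009, 0.0]
ft_force: [-0.1, -0.8, -0.6]
grip_width: 0.152
grip_force: 30.0
-0.056860947435283596 -46.676488576368385 0.0704514522936911 [-0.08613187 -0.81445744 -0.58877713]
-0.0861555677920487 -46.702172928020374 0.07044982403461693 [ 0.20009885  0.35823734 -0.6899802 ]
-0.21322452980172824 -46.71041493051801 0.0703407617326339 [-1.16031493  0.30013754 -0.32130869]
[352.11638655 170.7287335 ] [340.43109243 249.32986801]
[353.17814788 170.84040731] [348.92518304 250.22325848]
[345.18173977 176.79346375] [284.9539182  297.84770998]
```

View pics/near.png

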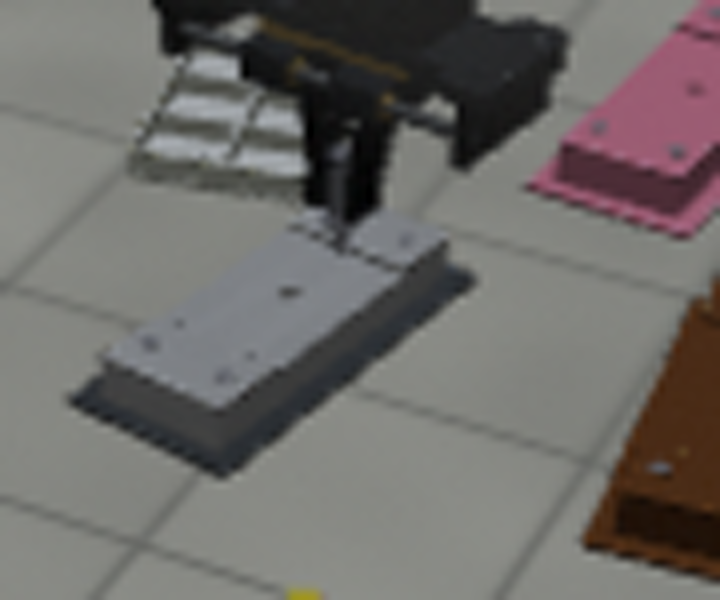

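The nose is at about (340,250) in the crop, just where it was predicted: on the centre line and in front of the far jaw. The hole is at (290,292). Now I touch down in small steps.

```bash
python3 -m jog '[{"claw":8,"dx":0,"dy":0,"dz":1.5,"spin":0},{"claw":8,"dx":0,"dy":0,"dz":3,"spin":0},{"claw":8,"dx":0,"dy":0,"dz":3.5,"spin":0},{"claw":8,"dx":0,"dy":0,"dz":3.5,"spin":0}]'
python3 -m jog '[{"claw":8,"dx":0,"dy":0,"dz":0.5,"spin":0},{"claw":8,"dx":0,"dy":0,"dz":1,"spin":0},{"claw":8,"dx":0,"dy":0,"dz":1,"spin":0}]'
```

```text
time: 7.9
position: [0.4867, -0.3359, 0.0658]
tool_rot: [-2.415, -2.009, 0.0]
ft_force: [-0.5, -0.1, -0.8]
grip_width: 0.15
grip_force: 30.0
time: 8.15
position: [0.487, -0.3361, 0.0654]
tool_rot: [2.415, 2.009, -0.0]
ft_force: [-0.9, -0.0, 2.1]
grip_width: 0.15
grip_force: 30.0
```

Light contact, about 2.5 N. Now the slide along +y.

```bash
python3 -m jog '[{"claw":8,"dx":1,"dy":0,"dz":0.3,"spin":0},{"claw":8,"dx":2,"dy":0,"dz":0.3,"spin":0},{"claw":8,"dx":4,"dy":0,"dz":0.3,"spin":0},{"claw":8,"dx":6,"dy":0,"dz":0.3,"spin":0},{"claw":8,"dx":8,"dy":0,"dz":0.3,"spin":0}]'
python3 -m jog '[{"claw":8,"dx":2,"dy":0,"dz":0,"spin":0},{"claw":8,"dx":4,"dy":0,"dz":0,"spin":0},{"claw":8,"dx":6,"dy":0,"dz":0,"spin":0},{"claw":8,"dx":8,"dy":0,"dz":0,"spin":0},{"claw":8,"dx":10,"dy":0,"dz":0,"spin":0},{"claw":8,"dx":12,"dy":0,"dz":0,"spin":0}]'
```

```text
time: 8.57
position: [0.4888, -0.3287, 0.0653]
tool_rot: [2.414, 2.008, -0.0]
ft_force: [-0.3, -2.8, 5.3]
grip_width: 0.148
grip_force: 30.0
time: 9.07
position: [0.4908, -0.3168, 0.0652]
tool_rot: [2.414, 2.009, -0.0]
ft_force: [-0.4, -3.0, 4.4]
grip_width: 0.152
grip_force: 30.0
```

```bash
python3 -m jog '[{"claw":8,"dx":2,"dy":0,"dz":0,"spin":0},{"claw":8,"dx":4,"dy":0,"dz":0,"spin":0},{"claw":8,"dx":6,"dy":0,"dz":0,"spin":0},{"claw":8,"dx":8,"dy":0,"dz":0,"spin":0},{"claw":8,"dx":10,"dy":0,"dz":0,"spin":0},{"claw":8,"dx":12,"dy":0,"dz":0,"spin":0}]'
python3 -m jog '[{"claw":8,"dx":1,"dy":0,"dz":0,"spin":0},{"claw":8,"dx":2,"dy":0,"dz":0,"spin":0},{"claw":8,"dx":3,"dy":0,"dz":0,"spin":0}]'
python3 -m jog '[{"claw":8,"dx":1,"dy":0,"dz":0,"spin":0},{"claw":8,"dx":2,"dy":0,"dz":0,"spin":0}]'
```

```text
time: 9.57
position: [0.493, -0.305, 0.0652]
tool_rot: [2.414, 2.008, -0.0]
ft_force: [-0.2, -3.8, 4.9]
grip_width: 0.149
grip_force: 30.0
time: 9.82
position: [0.4935, -0.3019, 0.0651]
tool_rot: [2.414, 2.009, -0.0]
ft_force: [-0.1, -2.7, 4.0]
grip_width: 0.152
grip_force: 30.0
time: 9.98
position: [0.4936, -0.2985, 0.0642]
tool_rot: [-2.414, -2.009, -0.001]
ft_force: [2.1, 0.2, -0.8]
grip_width: 0.15
grip_force: 30.0
```

z fell and the force vanished, so the nose is over the hole mouth at y ≈ -8. I centre it and descend gently.

```bash
python3 -m jog '[{"claw":8,"dx":0.7,"dy":0.3,"dz":0.5,"spin":0},{"claw":8,"dx":1.2,"dy":0.3,"dz":1,"spin":0},{"claw":8,"dx":1.2,"dy":0.3,"dz":2,"spin":0},{"claw":8,"dx":1.2,"dy":0.3,"dz":2,"spin":0}]'
```

```text
time: 10.32
position: [0.4945, -0.2979, 0.0624]
tool_rot: [-2.414, -2.01, -0.001]
ft_force: [1.7, -0.5, -0.8]
grip_width: 0.152
grip_force: 30.0
```

```bash
python3 -m jog '[{"claw":8,"dx":0,"dy":0,"dz":1,"spin":0},{"claw":8,"dx":0,"dy":0,"dz":2,"spin":0},{"claw":8,"dx":0,"dy":0,"dz":2.5,"spin":0},{"claw":8,"dx":0,"dy":0,"dz":2.5,"spin":0}]'
```

```text
time: 10.65
position: [0.4948, -0.2985, 0.0605]
tool_rot: [2.414, 2.009, 0.001]
ft_force: [3.6, -0.2, 1.8]
grip_width: 0.153
grip_force: 30.0
```

```bash
python3 -m jog '[{"claw":8,"dx":0,"dy":0.5,"dz":0,"spin":0},{"claw":8,"dx":0,"dy":1,"dz":0,"spin":0},{"claw":8,"dx":0,"dy":1,"dz":0,"spin":0}]'
python3 -m jog '[{"claw":8,"dx":0,"dy":0,"dz":0.7,"spin":0},{"claw":8,"dx":0,"dy":0,"dz":1.4,"spin":0},{"claw":8,"dx":0,"dy":0,"dz":2,"spin":0},{"claw":8,"dx":0,"dy":0,"dz":2,"spin":0}]'
```

```text
time: 10.9
position: [0.495, -0.2986, 0.0601]
tool_rot: [-2.415, -2.009, 0.0]
ft_force: [2.4, -0.6, 0.1]
grip_width: 0.149
grip_force: 30.0
time: 11.23
position: [0.4952, -0.2987, 0.0581]
tool_rot: [2.415, 2.009, 0.0]
ft_force: [3.7, -0.7, -0.3]
grip_width: 0.152
grip_force: 30.0
```

Still pushed toward +x, so I shift dy a bit more and carry on down.

```bash
python3 -m jog '[{"claw":8,"dx":0,"dy":0.5,"dz":0,"spin":0},{"claw":8,"dx":0,"dy":1,"dz":0,"spin":0},{"claw":8,"dx":0,"dy":1,"dz":1,"spin":0},{"claw":8,"dx":0,"dy":1,"dz":2,"spin":0},{"claw":8,"dx":0,"dy":1,"dz":2,"spin":0}]'
python3 -m jog '[{"claw":8,"dx":0,"dy":0,"dz":1,"spin":0},{"claw":8,"dx":0,"dy":0,"dz":2,"spin":0},{"claw":8,"dx":0,"dy":0,"dz":3,"spin":0},{"claw":8,"dx":0,"dy":0,"dz":3,"spin":0}]'
```

```text
time: 11.65
position: [0.4955, -0.2988, 0.0557]
tool_rot: [-2.414, -2.009, 0.001]
ft_force: [0.9, -0.8, -0.6]
grip_width: 0.148
grip_force: 30.0
time: 11.98
position: [0.4956, -0.2987, 0.0528]
tool_rot: [-2.414, -2.009, 0.001]
ft_force: [0.3, -0.1, -1.3]
grip_width: 0.153
grip_force: 30.0
```

```bash
python3 -m jog '[{"claw":8,"dx":0,"dy":0,"dz":1,"spin":0},{"claw":8,"dx":0,"dy":0,"dz":2,"spin":0},{"claw":8,"dx":0,"dy":0,"dz":3,"spin":0},{"claw":8,"dx":0,"dy":0,"dz":4,"spin":0},{"claw":8,"dx":0,"dy":0,"dz":4,"spin":0}]'
python3 -m jog '[{"claw":8,"dx":0,"dy":0,"dz":0.5,"spin":0},{"claw":8,"dx":0,"dy":0,"dz":1,"spin":0},{"claw":8,"dx":0,"dy":0,"dz":1.3,"spin":0},{"claw":8,"dx":0,"dy":0,"dz":1.3,"spin":0}]'
```

```text
time: 12.4
position: [0.4958, -0.2987, 0.0489]
tool_rot: [-2.414, -2.009, 0.0]
ft_force: [-0.1, -0.4, -1.8]
grip_width: 0.149
grip_force: 30.0
time: 12.73
position: [0.496, -0.2988, 0.0479]
tool_rot: [-2.415, -2.009, 0.0]
ft_force: [-0.3, 0.3, 0.0]
grip_width: 0.143
grip_force: 30.0
```

```bash
python3 -m jog '[{"claw":8,"dx":0,"dy":0,"dz":0.3,"spin":0},{"claw":8,"dx":0,"dy":0,"dz":0.6,"spin":0},{"claw":8,"dx":0,"dy":0,"dz":0.6,"spin":0}]'
```

```text
time: 12.98
position: [0.4961, -0.2989, 0.0476]
tool_rot: [2.415, 2.009, -0.0]
ft_force: [0.3, 0.7, 0.8]
grip_width: 0.153
grip_force: 30.0
```

```bash
python3 -m jog '[{"claw":8,"dx":0,"dy":0,"dz":0.4,"spin":0},{"claw":8,"dx":0,"dy":0,"dz":0.7,"spin":0},{"claw":8,"dx":0,"dy":0,"dz":0.7,"spin":0}]'
```

```text
time: 13.23
position: [0.4962, -0.2989, 0.0475]
tool_rot: [2.415, 2.009, -0.001]
ft_force: [-2.3, 1.6, 6.7]
grip_width: 0.15
grip_force: 30.0
```

Hard stop at the expected height with under 8 N: the collar is seated. I ease off, release and go up.

```bash
python3 -m jog '[{"claw":8,"dx":0,"dy":0,"dz":-0.8,"spin":0},{"claw":16,"dx":0,"dy":0,"dz":-0.8,"spin":0},{"claw":24,"dx":0,"dy":0,"dz":-0.8,"spin":0},{"claw":45,"dx":0,"dy":0,"dz":-0.8,"spin":0},{"claw":45,"dx":0,"dy":0,"dz":-0.8,"spin":0},{"claw":45,"dx":0,"dy":0,"dz":-0.8,"spin":0},{"claw":45,"dx":0,"dy":0,"dz":-0.8,"spin":0},{"claw":45,"dx":0,"dy":0,"dz":-0.8,"spin":0}]'
python3 -m jog '[{"claw":45,"dx":0,"dy":0,"dz":-8,"spin":0},{"claw":45,"dx":0,"dy":0,"dz":-25,"spin":0},{"claw":45,"dx":0,"dy":0,"dz":-50,"spin":0},{"claw":45,"dx":0,"dy":0,"dz":-85,"spin":0},{"claw":45,"dx":0,"dy":0,"dz":-120,"spin":0},{"claw":45,"dx":-30,"dy":0,"dz":-150,"spin":0},{"claw":45,"dx":-65,"dy":0,"dz":-150,"spin":0},{"claw":45,"dx":-100,"dy":0,"dz":-150,"spin":0},{"claw":45,"dx":-130,"dy":0,"dz":-150,"spin":0},{"claw":45,"dx":-150,"dy":0,"dz":-150,"spin":0},{"claw":45,"dx":-150,"dy":0,"dz":-150,"spin":0},{"claw":45,"dx":-150,"dy":0,"dz":-150,"spin":0}]'
python3 - <<'E'
from h import *
from bench import *
import cv2
s=get_image("side");p=get_image("top")
c=lambda d,x,y,w,h,k:cv2.resize(d["frame"][y:y+h,x:x+w,::-1],(w*k,h*k),interpolation=cv2.INTER_CUBIC)
cv2.imwrite("pics/done.png",np.hstack([c(s,310,140,70,75,5),c(p,340,175,85,75,5)]))
P=cloud(s)[150:200,320:370].reshape(-1,3);d=np.hypot(P[:,0]-.496,P[:,1]+.298)<.02;q=P[d];print("max z",np.sort(q[:,2])[-6:].round(4))
E
```

```text
time: 13.9
position: [0.4961, -0.2989, 0.0474]
tool_rot: [2.415, 2.009, -0.0]
ft_force: [-0.2, -0.6, 0.4]
grip_width: 0.495
grip_force: 0.0
time: 14.9
position: [0.468, -0.4475, 0.1975]
tool_rot: [-2.417, -2.006, -0.0]
ft_force: [-0.1, 1.6, -0.3]
grip_width: 0.516
grip_force: 0.0
max z [0.0636 0.0646 0.0646 0.0651 0.0656 0.0672]
```

View pics/done.png

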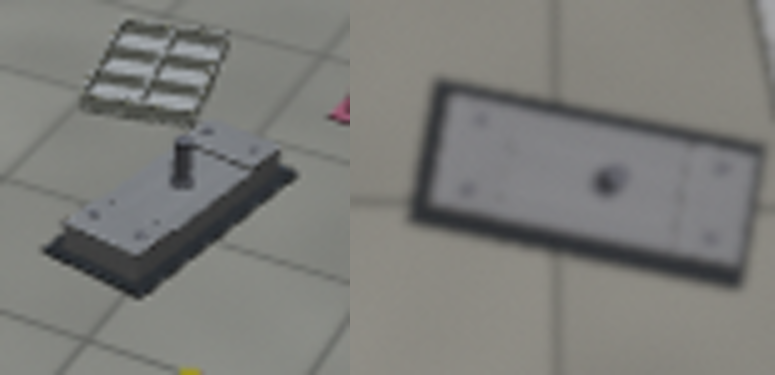

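The pin stands upright in the jig, at (182,165) left and (608,180) right, with its collar on the plate. Its top is at 65 mm, which is the fully home height, and the gripper is clear.

```bash
python3 -c "from bench import *; print(close_job())"
```

```text
the job is handed in; nothing more can be done
None
```

The pin is fully home in the jig's blind hole, upright and released. I touched it down lightly by the -y jaw, and it dropped in at about y = -7 mm. No force reading passed 7 N, and the job was handed in at about 15 s.

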